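Hang the rinsed copper gaskets to dry on the skewer

ROBOT

A 6-joint arm with a two-finger parallel gripper is mounted at the origin on the work surface; the furniture and walls round the work are solid. World frame = base frame: x ahead of the robot, y to its left, z up, the work surface at z = 0. Lengths are in mm, angles in degrees, forces in N, time in s.
With the tool pointing down it reaches from about 350 to 850 mm from the base axis. Payload 8.1 kg.
Tool frame: the origin (TCP) lies on the centre line of the jaws, within the pads' length; the fingertips stand 11 mm ahead of it and the grasp point (between the pads) lies 8 mm behind it; z points along the fingers, y is the direction in which the jaws open and shut (so a half turn about z gives the same grasp; the last joint's range is limited). The gripper opens to 85 mm and grips with 20 to 120 N. Pads are 22 mm wide; open, the fingers measure 114 mm over their backs; the gripper's body (76 mm by 85 mm) begins 54 mm behind the grasp point. The pads swing forward as they close: fully open they stand 13 mm farther back than shut.
Start: joints at [62.945, 7.471, 85.268, -0, 87.261, -4.893], TCP at [226.315, 555.686, 242.292] pointing down, gripper open.
Joint ranges: [-169.43, 169.43], [-51.17, 129.36], [1.28, 143.12], [-76.62, 256.62], [0, 156.53], [-152.29, 152.29]. Speed limits (degrees/s): [136.94, 136.94, 159.86, 180, 180, 180].

INTERFACE

Orientations are given as [roll, pitch, yaw] about the fixed x, y, z axes, in that order (R = Rz(yaw) Ry(pitch) Rx(roll)).
In Python, from bench import telemetry, viewer, r gives the robot as it stands.
- The arm moves only by the shell command python3 -m inch 'ROWS' [FORCE]. ROWS is JSON, a list of rows, each a list of 3 entries, a list of its own where there are three numbers: the shift along the tool's x, y, z in cm, then the turn, a rotation vector about the tool's x, y, z in rad, then the opening, from 0 (shut) to 1 (fully open). A call has 1 to 20 rows; each row is the pose to reach, as a shift and turn from the pose commanded when the call began, along the tool's axes at that moment; what a row does not reach only later rows make up. A row lasts 1/10 s, in which the tool goes at most 50 mm and 8.59 degrees, less where a joint would pass 70% of its speed; a pose out of reach is approached as far as the arm can. A call with a gripper value outside its range is refused whole. The fingers move at their own pace and stop on an object; FORCE is the grip in N (left out, the last holds). Time passes only in rows, so rows that repeat a pose let the fingers close. It gives the time, the measured TCP pose, the force and the opening at its end, in the units of the state.
- telemetry.sense(): the state, without advancing time (a new reading comes with each control period).
- viewer.snapshot(name): name is "scene" or "side" or "wrist"; returns the picture (420x560x3 uint8, red, green, blue); there is no depth.
- viewer.camera_model(name): a dict with "fx", "fy", "cx", "cy" (pixels), "dist" ([k1, k2, p1, p2, k3] as OpenCV has them; the pictures are not rectified), "cam_to_world" (4x4, takes a point from camera to world coordinates); the wrist camera has in their place "mount" (4x4, takes a point from camera to tool coordinates, whose origin is the TCP and whose axes are the flange's). Camera axes: x right, y down, z forward; pixel columns grow to the right and rows downward; lengths in mm; the calibration is good to about 2 mm. A picture is of the moment at which its call begins: read the wrist's pose just before it. camera_model takes no time and is no camera call.
- r.hand_in(): hands the job in, once; it reports no verdict.
The state is a dict: "time": time; "joint_pos": joint angles; "qd": joint speeds; "joint_efforts": joint torques, N m; "tool_pos": TCP position; "tcp_rot": TCP orientation; "ft_force": force on the tool from outside, world axes, zero at the start; "wrist_torque": the same for the moment, N m; "finger_gap": finger opening in mm.
Only numpy, scipy, OpenCV 4.12 (cv2) and the standard library are available. Lean on these libraries where they do the work, as an engineer would, in place of code of your own. Each camera call takes 0.05 s, during which the arm holds its last target.

TASK

Pick the ring skewer up by its black grip, run its rod through both large copper rings standing in their rack and lift the two off together. Then lay the skewer back in the forks of its rest, as it lay before, with both rings hanging on the rod between the forks, and let go.

Things in the scene. Friction and masses are not known exactly. Their poses are not given: they have to be found in the camera images.
- skewer_grip (a point): middle of the skewer's black grip, a flat-sided block 44 long (x), 14 wide (y), 34 high (z) mm; x points along the rod to its tip, z up. On the grip's centre line from this point: square neck 12 mm thick from 22 mm, stop disc 26 mm across at 62 to 66, rod 8 mm thick, ball tip 12 mm across ending at 196 mm. 0.12 kg, balances about 70 mm along x: grip it firmly
- large_ring_1_center (a point): middle of the hole of one large ring: flat copper gasket, 64 mm outside, hole 40 mm, 8 mm thick, 35 g; x is the axis through the hole. Both stand upright 34 mm apart on one level axis in the same white slotted rack (96 x 74 x 81 mm), holes' middle 85 mm up. A like rack about 150 mm nearer or farther holds two small 44 mm rings: not wanted
- large_ring_2_center (a point): the other large ring, same size and axes. The rack's fins hold both rings' rims beside and below the hole, to 5 mm below its middle: the holes are free from both ends, and the rings come straight up out of the fins after about 30 mm
- rest_seat (a point): where the grip's middle lies when the skewer is in its fixed rest, 110 mm up; x along the laid rod to its tip. Grey base 176 x 80 mm, two bent-wire forks 42 mm (under the neck) and 168 mm (under the rod) along x from here: floor about 18 mm wide, arms flaring to 50 mm, ending about 20 mm above the rod's axis, open to the top; rings hang freely between them. The skewer starts here
There are look-alikes about, which are no part of the job. Leave any yellow look-alike of the part that bears large_ring_2_center alone.

How it is judged (in metres and radians):
On the way:
1. both large rings are threaded on the skewer and lifted together out of their rack (x of large_ring_1_center in the frame of skewer_grip between 0.06 and 0.195 m and y of large_ring_1_center in the frame of skewer_grip between -0.022 and 0.022 m and z of large_ring_1_center in the frame of skewer_grip between -0.022 and 0.022 m and angle between the x axis of each of large_ring_1_center, large_ring_2_center and the x axis of skewer_grip, either way round below 0.7 rad and x of large_ring_2_center in the frame of skewer_grip between 0.06 and 0.195 m and y of large_ring_2_center in the frame of skewer_grip between -0.022 and 0.022 m and z of large_ring_2_center in the frame of skewer_grip between -0.022 and 0.022 m and height (world z) of each of large_ring_1_center, large_ring_2_center above 0.105 m), for 0.2 s.
At the end, for the whole second after the job is handed in: The skewer lies in both forks of its rest (grip within 20 mm lengthwise, 12 mm sideways, 8 mm in height of its seat, 10 degrees), both large rings hang on its rod between stop disc and tip (hole's middle within 22 mm of the rod's axis each way, about square to it), nothing touched (x of large_ring_1_center in the frame of skewer_grip between 0.06 and 0.195 m and y of large_ring_1_center in the frame of skewer_grip between -0.022 and 0.022 m and z of large_ring_1_center in the frame of skewer_grip between -0.022 and 0.022 m and angle between the x axis of each of large_ring_1_center, large_ring_2_center and the x axis of skewer_grip, either way round below 0.7 rad and x of large_ring_2_center in the frame of skewer_grip between 0.06 and 0.195 m and y of large_ring_2_center in the frame of skewer_grip between -0.022 and 0.022 m and z of large_ring_2_center in the frame of skewer_grip between -0.022 and 0.022 m and x of skewer_grip in the frame of rest_seat between -0.02 and 0.02 m and y of skewer_grip in the frame of rest_seat between -0.012 and 0.012 m and z of skewer_grip in the frame of rest_seat between -0.008 and 0.008 m and angle between the x axis of skewer_grip and the x axis of rest_seat, either way round below 0.18 rad).
It also fails if it takes over 58 s, if anything falls off the work surface, if the arm or the gripper's body presses on something with over 40 N, if the wrist force passes 120 N, or if a joint passes its speed limit or range.

## Working session

There is one attempt and no reset: what is moved stays moved. The work goes in short steps, Python scripts to look and compute and a shell command to move; the robot and the scene stay as the last step left them, time stands still between calls to the robot, and variables do not carry over. Pictures are saved under pics/ and viewed, and the job is handed in when it is done.

```bash
ls; mkdir -p pics
python3 - <<'E'
from bench import telemetry, viewer, r
import cv2
print(telemetry.sense())
for n in("scene","side","wrist"):
    m=viewer.camera_model(n);print(n,m)
for n in("scene","side","wrist"):
    im=viewer.snapshot(n);cv2.imwrite(f"pics/{n}0.png",im[:,:,::-1])
E
```

```text
pics
{'time': 0.0, 'joint_pos': array([ 6.29442783e+01,  7.51574225e+00,  8.53298951e+01,  6.64392716e-04,
        8.72634115e+01, -4.89296967e+00]), 'qd': array([-0.02629118, -0.12794396, -0.01167104,  0.06267479,  0.01452813,
       -0.08697541]), 'joint_efforts': array([-1.72950618e-03, -5.69396031e+01, -5.00549948e+01, -5.70486081e-04,
        1.50756910e-02,  3.92947499e-06]), 'tool_pos': array([226.06897182, 555.19255894, 241.23192363]), 'tcp_rot': array([-1.79891405e+02, -9.96243326e-03,  1.57837206e+02]), 'ft_force': array([ 0.81945395,  0.1995913 , -0.42060944]), 'wrist_torque': array([ 0.01393432,  0.00384609, -0.02110843]), 'finger_gap': 85.3706454801529}
scene {'fx': 393.49149079498824, 'fy': 393.49149079498824, 'cx': 278.9726389771653, 'cy': 211.01916257119834, 'dist': array([-0.03891808,  0.        ,  0.        ,  0.        ,  0.        ]), 'cam_to_world': array([[ 4.60447271e-01, -6.19390822e-01,  6.35879957e-01,
        -8.05016396e+01],
       [-8.87649132e-01, -3.14645606e-01,  3.36269476e-01,
        -2.54605487e+02],
       [-8.20539306e-03, -7.19272655e-01, -6.94
[... 509 characters left out ...]
1.68534354e-02, -9.24574098e-01, -3.80629345e-01,
         5.57584139e+02],
       [ 0.00000000e+00,  0.00000000e+00,  0.00000000e+00,
         1.00000000e+00]])}
wrist {'fx': 329.84269519080584, 'fy': 329.84269519080584, 'cx': 280.8897842846101, 'cy': 211.93106576557756, 'dist': array([0.00180097, 0.        , 0.        , 0.        , 0.        ]), 'mount': array([[ 2.93011809e-04, -9.59731829e-01, -2.80917658e-01,
         7.20032422e+01],
       [ 9.99999949e-01,  3.17224741e-04, -4.07197145e-05,
        -5.01763278e-01],
       [ 1.28194037e-04, -2.80917632e-01,  9.59731873e-01,
        -1.31808388e+02],
       [ 0.00000000e+00,  0.00000000e+00,  0.00000000e+00,
         1.00000000e+00]])}
```

View pics/scene0.png

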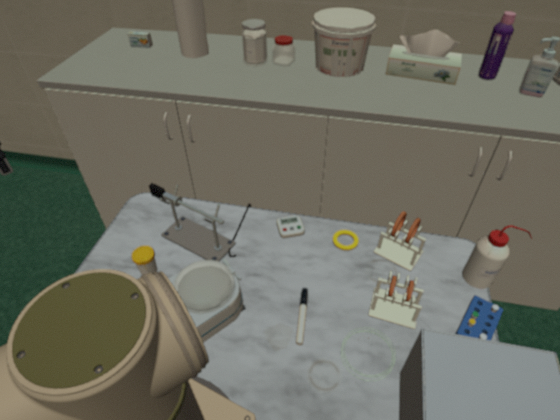

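View pics/side0.png

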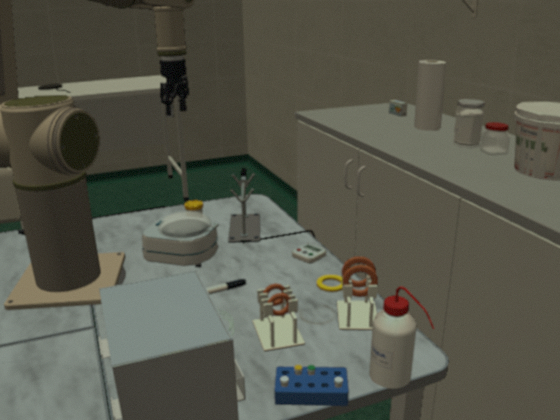

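View pics/wrist0.png

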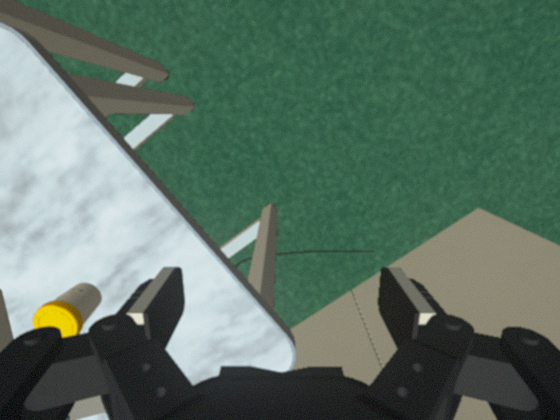

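Scene: the skewer's black grip is near (158,191) and its rod tip near (218,218). Two white racks stand at about (402,240) and (398,300), with a yellow ring lying at (345,240). Side: racks at (278,315) and (360,290), and the farther one looks larger. I'll enlarge to check.

Run:
```python
import cv2,numpy as np
s=cv2.imread("pics/scene0.png");d=cv2.imread("pics/side0.png")
def c(im,x0,y0,x1,y1,k,n): cv2.imwrite(n,cv2.resize(im[y0:y1,x0:x1],None,fx=k,fy=k,interpolation=cv2.INTER_CUBIC))
c(s,360,200,440,335,4,"pics/c_s_r.png")
c(s,140,170,250,265,6,"pics/c_s_k.png")
c(d,240,240,400,350,5,"pics/c_d_r.png")
c(d,210,160,330,260,6,"pics/c_d_k.png")
```

```text
(no output)
```

View pics/c_s_r.png

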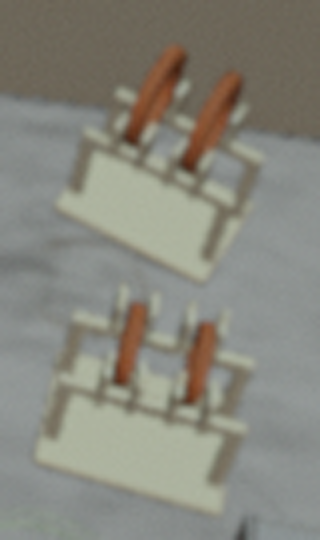

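View pics/c_s_k.png

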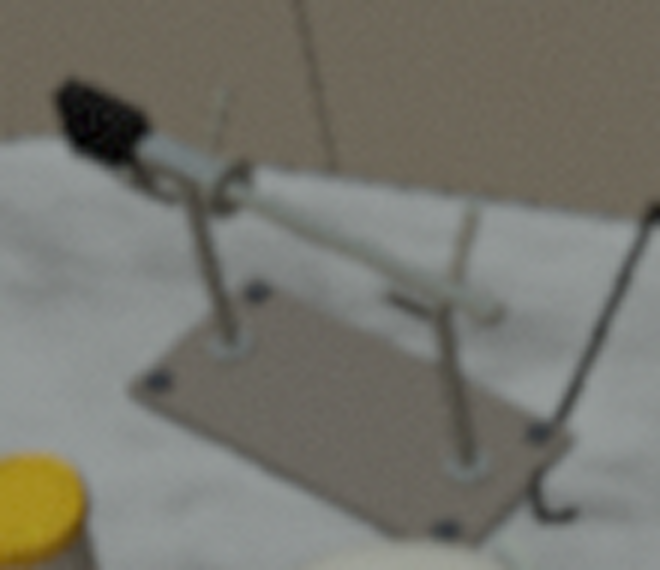

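View pics/c_d_r.png

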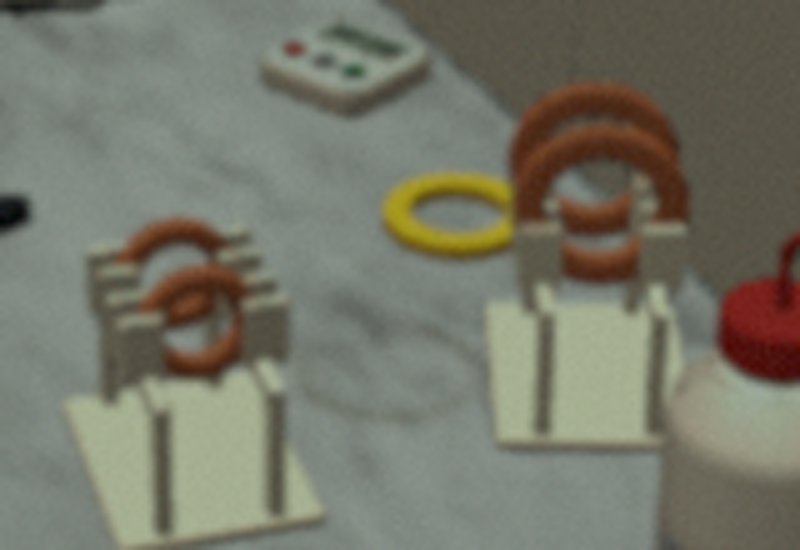

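View pics/c_d_k.png

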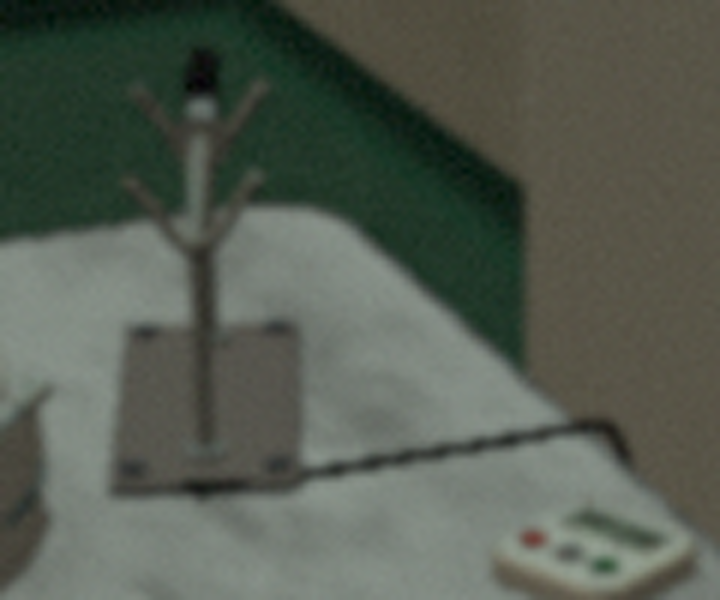

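The candidates are the rings in the near rack (side ~(277,298)), the rings in the far rack (side ~(360,276)) and the yellow ring (side (331,283)). The far rack's copper rings span about 34 px in side against about 22 px for the near rack's. So the far pair is the large one. I'll triangulate.

```bash
cat > h.py <<'E'
import numpy as np,cv2
from scipy.spatial.transform import Rotation as R
from bench import telemetry, viewer, r
def pose(s=None):
    s=s or telemetry.sense()
    T=np.eye(4);T[:3,:3]=R.from_euler('xyz',s['tcp_rot'],degrees=True).as_matrix();T[:3,3]=s['tool_pos'];return T
def ray(n,uv,T=None):
    m=viewer.camera_model(n);K=np.array([[m['fx'],0,m['cx']],[0,m['fy'],m['cy']],[0,0,1]])
    C=m['cam_to_world'] if n!='wrist' else (pose() if T is None else T)@m['mount']
    p=cv2.undistortPoints(np.array([[uv]],float),K,np.array(m['dist']))[0,0]
    d=C[:3,:3]@np.array([*p,1]);return C[:3,3],d/np.linalg.norm(d)
def tri(*rs):
    A=np.zeros((3,3));b=np.zeros(3)
    for o,d in rs:
        P=np.eye(3)-np.outer(d,d);A+=P;b+=P@o
    x=np.linalg.solve(A,b);e=[np.linalg.norm((np.eye(3)-np.outer(d,d))@(x-o)) for o,d in rs];return x,np.max(e)
def plane(rr,z): o,d=rr;return o+d*(z-o[2])/d[2]
def proj(n,X,T=None):
    m=viewer.camera_model(n);K=np.array([[m['fx'],0,m['cx']],[0,m['fy'],m['cy']],[0,0,1]])
    C=m['cam_to_world'] if n!='wrist' else (pose() if T is None else T)@m['mount']
    W=np.linalg.inv(C);return cv2.projectPoints(np.atleast_2d(np.array(X,float)),cv2.Rodrigues(W[:3,:3])[0],W[:3,3],K,np.array(m['dist']))[0][:,0]
E
python3 - <<'E'
from h import *
np.set_printoptions(precision=1,suppress=True)
def t(a,b,n): print(n,*tri(ray('scene',a),ray('side',b)))
t((157.5,190.3),(243.7,172.5),'grip')
t((221.7,221.7),(243.3,200.8),'tip')
k=lambda x,y:(x/4+360,y/4+200); s=lambda x,y:(x/5+240,y/5+240)
t(k(180,47),s(595,82),'Ltop');t(k(236,73),s(602,125),'Rtop')
q=lambda x,y:(x/6+140,y/6+170)
for p in [(133,388),(262,280),(575,440),(480,545)]: print('base',plane(ray('scene',q(*p)),10))
q=lambda x,y:(x/6+210,y/6+160)
for p in [(130,328),(112,492),(300,488),(300,325)]: print('base side',plane(ray('side',q(*p)),10))
for p in [(55,207),(210,280),(120,88),(262,152)]: print('rack',plane(ray('scene',k(*p)),0))
for p in [(497,445),(665,447)]: print('rackside',plane(ray('side',s(*p)),5))
E
```

```text
grip [405.7 324.9 120.2] 1.7334606749543735
tip [393.8 138.  109.9] 0.28404005973478036
Ltop [ 585.3 -212.4  123.5] 3.3571232477223845
Rtop [ 579.5 -244.4  123. ] 3.48671096461776
base [366.2 308.6  10. ]
base [441.4 299.8  10. ]
base [425.1 131.2  10. ]
base [362.7 135.3  10. ]
base side [367.9 303.1  10. ]
base side [353.5 126.9  10. ]
base side [429.2 118.8  10. ]
base side [444.9 294.1  10. ]
rack [ 558.8 -171.1    0. ]
rack [ 546.5 -267.2    0. ]
rack [ 673.7 -177.9    0. ]
rack [ 659.3 -271.8    0. ]
rackside [ 538.  -266.7    5. ]
rackside [ 597.4 -277.5    5. ]
```

```bash
cat >> h.py <<'E'
def go(p,yaw,T=None):
    T=pose() if T is None else T
    M=(R.from_euler('z',yaw,degrees=True)*R.from_euler('x',180,degrees=True)).as_matrix()
    print('shift cm',np.round(T[:3,:3].T@(np.array(p)-T[:3,3])/10,2),'rot',np.round(R.from_matrix(T[:3,:3].T@M).as_rotvec(),4))
def snap(n,f):
    T=pose(); im=viewer.snapshot(n)[:,:,::-1].copy(); cv2.imwrite(f,im); np.save(f+'.npy',T); return im,T
E
python3 - <<'E'
from h import *
np.set_printoptions(precision=1,suppress=True)
go([400,250,285],86)
print(plane(ray('scene',(478,284)),0),plane(ray('side',(390,382)),0),'bottle'); print(tri(ray('scene',(497,237)),ray('side',(396,302))))
E
```

```text
shift cm [-27.6 -21.7  -4.3] rot [-0.   0.   1.3]
[ 573.7 -407.9    0. ] [ 585.9 -415.7    0. ] bottle
(array([ 590.3, -398.2,  135.2]), np.float64(0.6182357898879063))
```

```bash
python3 -m inch '[[[-27.6,-21.7,-4.3],[0,0,1.253],1],[[-27.6,-21.7,-4.3],[0,0,1.253],1],[[-27.6,-21.7,-4.3],[0,0,1.253],1],[[-27.6,-21.7,-4.3],[0,0,1.253],1],[[-27.6,-21.7,-4.3],[0,0,1.253],1],[[-27.6,-21.7,-4.3],[0,0,1.253],1],[[-27.6,-21.7,-4.3],[0,0,1.253],1],[[-27.6,-21.7,-4.3],[0,0,1.253],1],[[-27.6,-21.7,-4.3],[0,0,1.253],1],[[-27.6,-21.7,-4.3],[0,0,1.253],1],[[-27.6,-21.7,-4.3],[0,0,1.253],1],[[-27.6,-21.7,-4.3],[0,0,1.253],1]]'
python3 - <<'E'
from h import *
im,T=snap('wrist','pics/w1.png');print(T.round(3),telemetry.sense()['time'])
E
```

```text
time: 1.35
tool_pos: [399.8, 250.9, 285.1]
tcp_rot: [-180.0, 0.0, 86.2]
ft_force: [-0.1, 0.1, 0.4]
finger_gap: 85.6
[[ 6.70000e-02  9.98000e-01 -0.00000e+00  3.99768e+02]
 [ 9.98000e-01 -6.70000e-02 -0.00000e+00  2.50898e+02]
 [-0.00000e+00 -0.00000e+00 -1.00000e+00  2.85061e+02]
 [ 0.00000e+00  0.00000e+00  0.00000e+00  1.00000e+00]] 1.4
```

View pics/w1.png

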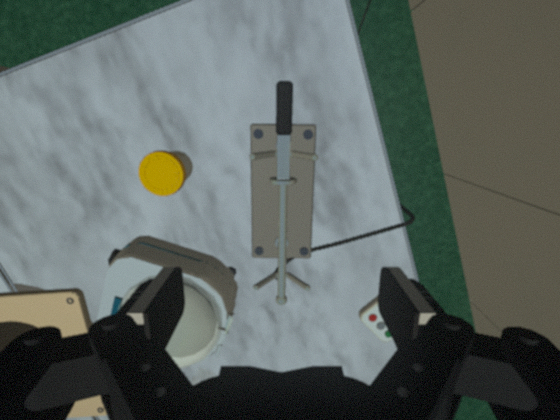

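Wrist view 1: the grip runs from (285,82) to (284,135), with its far side at about (293,…). The stop disc is at (285,181) and the ball tip at (281,299). I'll shift sideways for a second view.

```bash
python3 -m inch '[[[0,5,0],[0,0,0],1],[[0,10,0],[0,0,0],1],[[0,10,0],[0,0,0],1],[[0,10,0],[0,0,0],1],[[0,10,0],[0,0,0],1]]'
python3 - <<'E'
from h import *
im,T=snap('wrist','pics/w2.png');print(telemetry.sense()['time'])
a=cv2.imread('pics/w1.png')[70:310,230:330];b=im[70:310,100:260]
cv2.imwrite('pics/c_w1.png',cv2.resize(np.hstack([a,b]),None,fx=2.5,fy=2.5,interpolation=cv2.INTER_CUBIC))
E
```

```text
time: 1.9
tool_pos: [499.2, 244.2, 285.5]
tcp_rot: [-180.0, -0.0, 86.1]
ft_force: [0.1, -1.2, 0.2]
finger_gap: 85.4
1.95
```

View pics/c_w1.png

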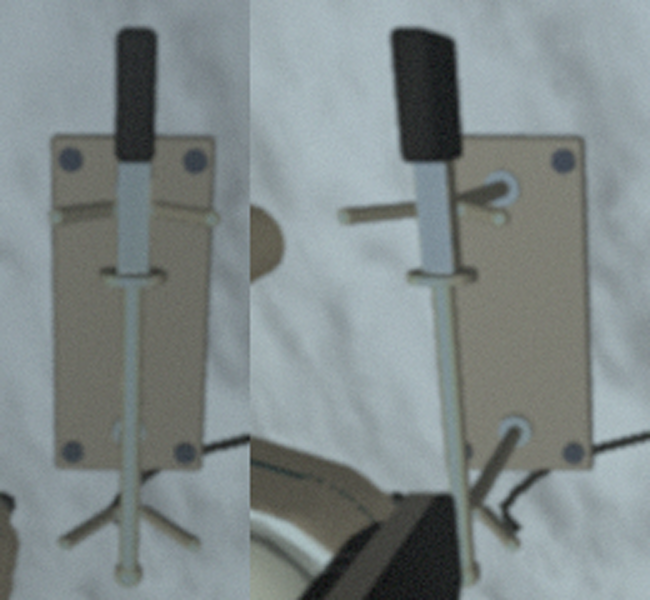

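Run:
```python
from h import *
np.set_printoptions(precision=1,suppress=True)
T1,T2=[np.load(f'pics/w{i}.png.npy') for i in(1,2)]
v1=lambda x,y:(x/2.5+230,y/2.5+70); v2=lambda x,y:((x-250)/2.5+100,y/2.5+70)
out={}
for n,a,b in [('tip',(128,573),(467,574)),('disc',(132,277),(442,277)),('neckfront',(136,161),(435,161)),('gripreartopL',(118,30),(393,30)),('gripfronttopL',(117,160),(403,160)),('forkendL',(58,216),(345,216)),('forkendR',(213,218),(500,217)),('fork2L',(65,544),None),]:
    if b is None: continue
    x,e=tri(ray('wrist',v1(*a),T1),ray('wrist',v2(*b),T2));out[n]=x;print(n,x,e)
d=out['tip']-out['disc'];print(np.linalg.norm(d),'exp ~126 (190-64)',np.degrees(np.arctan2(d[1],d[0])),d)
u=d/np.linalg.norm(d);print('grip mid',out['tip']-190*u,out['disc']-64*u)
print('tops',proj('scene',[out['tip'],out['disc']]),proj('side',[out['tip'],out['disc']]))
# axis via z=110 plane
for T,v,p in ((T1,v1,[(128,573),(132,277),(135,161)]),(T2,v2,[(467,574),(442,277)])):
    print([plane(ray('wrist',v(*q),T),110) for q in p])
print('grip top z126', [plane(ray('wrist',v1(*q),T1),127) for q in [(118,30),(156,30),(117,160),(156,160)]])
```

```text
tip [391.6 136.  109.3] 0.2890988997052484
disc [401.5 262.8 111.3] 0.023008013132659835
neckfront [405.7 305.2 111.6] 0.006266515160086214
gripreartopL [402.4 348.6 123.6] 0.039558949522401424
gripfronttopL [399.1 306.7 125.2] 0.006765687349508034
forkendL [377.5 289.5 129.8] 0.0023050612052014116
forkendR [431.  285.4 129.8] 0.1442281743338312
127.18750137343682 exp ~126 (190-64) -94.46539639066636 [  -9.9 -126.8   -2. ]
grip mid [406.4 325.4 112.3] [406.5 326.6 112.3]
tops [[222.  222.7]
 [178.2 201.5]] [[242.4 201.5]
 [243.3 183.5]]
[array([391.7, 136.8, 110. ]), array([401.5, 262.6, 110. ]), array([405.4, 305.1, 110. ])]
[array([391.8, 136.1, 110. ]), array([401.1, 262.6, 110. ])]
grip top z126 [array([402.4, 348.2, 127. ]), array([414.8, 347.4, 127. ]), array([399.2, 306.8, 127. ]), array([412.5, 305.9, 127. ])]
```

Run:
```python
from h import *
go([560,-190,285],82)
```

```text
shift cm [-42.91   9.02   0.08] rot [ 0.0007 -0.0006  0.0719]
```

```bash
python3 -m inch '[[[-5,1,0],[0,0,0.01],1],[[-42.9,9,0],[0,0,0.072],1],[[-42.9,9,0],[0,0,0.072],1],[[-42.9,9,0],[0,0,0.072],1],[[-42.9,9,0],[0,0,0.072],1],[[-42.9,9,0],[0,0,0.072],1],[[-42.9,9,0],[0,0,0.072],1],[[-42.9,9,0],[0,0,0.072],1],[[-42.9,9,0],[0,0,0.072],1],[[-42.9,9,0],[0,0,0.072],1],[[-42.9,9,0],[0,0,0.072],1],[[-42.9,9,0],[0,0,0.072],1],[[-42.9,9,0],[0,0,0.072],1]]'
python3 - <<'E'
from h import *
im,T=snap('wrist','pics/w3.png');print(telemetry.sense()['time'])
E
python3 -m inch '[[[0,5,0],[0,0,0],1],[[0,8,0],[0,0,0],1],[[0,8,0],[0,0,0],1],[[0,8,0],[0,0,0],1]]'
python3 - <<'E'
from h import *
im,T=snap('wrist','pics/w4.png');print(telemetry.sense()['time'])
E
```

```text
time: 3.25
tool_pos: [560.1, -188.9, 286.0]
tcp_rot: [179.9, 0.0, 82.0]
ft_force: [-0.3, 0.1, 0.2]
finger_gap: 85.3
3.3
time: 3.7
tool_pos: [639.5, -200.6, 284.5]
tcp_rot: [-179.9, -0.0, 82.0]
ft_force: [-0.4, 0.2, 0.5]
finger_gap: 85.3
3.75
```

View pics/w3.png

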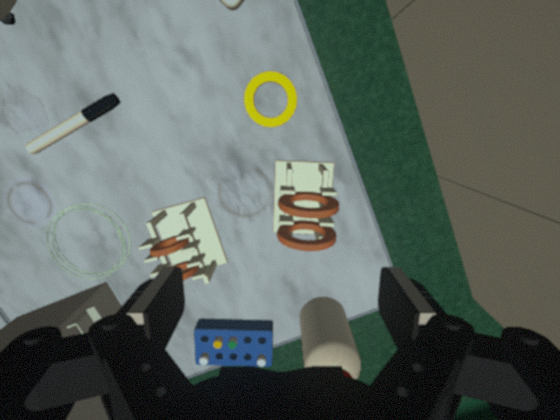

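View pics/w4.png

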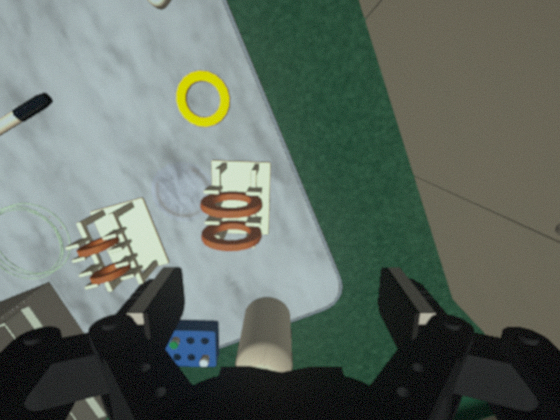

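Wrist views 3 and 4: the large pair sits at (308,205)/(307,236) and (231,205)/(231,236), about 60 px wide. The near rack's rings at (165,247) are about 40 px wide. The large pair is confirmed and the yellow ring at (271,98) is left alone.

Run:
```python
from h import *
np.set_printoptions(precision=1,suppress=True)
a=cv2.imread('pics/w3.png');b=cv2.imread('pics/w4.png')
cv2.imwrite('pics/c_w3.png',cv2.resize(np.hstack([a[150:265,260:350],b[150:265,190:280]]),None,fx=4,fy=4,interpolation=cv2.INTER_CUBIC))
for im,x0 in((a,260),(b,190)):
    h=cv2.cvtColor(im,cv2.COLOR_BGR2HSV);m=((h[...,0]<15)&(h[...,1]>110)).astype(np.uint8)
    m[:, :x0]=0;m[:,x0+90:]=0;m[:150]=0;m[258:]=0
    n,l,s,c=cv2.connectedComponentsWithStats(m)
    print([(s[i].tolist(),c[i]) for i in range(1,n) if s[i][4]>20])
```

```text
[([279, 193, 59, 25, 869], array([309.1, 205.5])), ([278, 222, 57, 28, 825], array([307.1, 236.6]))]
[([201, 193, 60, 25, 862], array([230. , 205.4])), ([202, 222, 58, 28, 833], array([230. , 236.6]))]
```

View pics/c_w3.png

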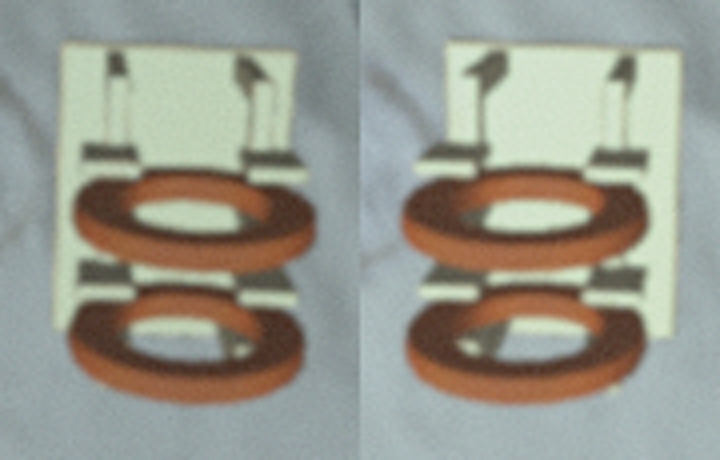

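Run:
```python
from h import *
np.set_printoptions(precision=1,suppress=True)
T1,T2=[np.load(f'pics/w{i}.png.npy') for i in(3,4)]
P=[]
for a,b in [((309,202),(231.2,202)),((306.8,231.6),(231.3,231.6))]:
    ra,rb=ray('wrist',a,T1),ray('wrist',b,T2)
    x,e=tri(ra,rb);P.append(x);print(x,e,plane(ra,85),plane(rb,85))
    print(proj('scene',x),proj('side',x))
# rim edges rack base plate (z~4): near/far edges
v3=lambda x,y:(x/4+260,y/4+150); v4=lambda x,y:((x-360)/4+190,y/4+150)
for p in [(63,42),(298,50),(53,328)]: print('v3 base',plane(ray('wrist',v3(*p),T1),4))
for p in [(445,42),(682,50),(670,335)]: print('v4 base',plane(ray('wrist',v4(*p),T2),4))
# fin tops (light tops) 
print('top rims ring1/2', tri(ray('wrist',(v3(195,271)),T1),ray('wrist',v4(525,271),T2)), tri(ray('wrist',v3(187,404),T1),ray('wrist',v4(525,404),T2)))
```

```text
[ 586.2 -207.2   89.6] 0.10933683161086735 [ 586.4 -208.4   85. ] [ 585.3 -208.4   85. ]
[[399.4 223.1]] [[359.1 270.1]]
[ 580.2 -239.3   88.5] 0.040888836515683716 [ 580.3 -240.6   85. ] [ 579.5 -240.5   85. ]
[[412.9 229.9]] [[360.4 279.3]]
v3 base [ 555.6 -171.3    4. ]
v3 base [ 628.1 -183.9    4. ]
v3 base [ 538.7 -264.7    4. ]
v4 base [ 554.7 -171.6    4. ]
v4 base [ 627.5 -184.2    4. ]
v4 base [ 609.6 -277.1    4. ]
top rims ring1/2 (array([ 583.8, -223. ,   92.9]), np.float64(0.07364741091663213)) (array([ 577.5, -258.8,   94.2]), np.float64(0.0033400352861562566))
```

Both estimates agree with the side image to about 1 px. Ring centres are about (585,-212,87) and (579,-244,87), axis -100.3°. Grip is at (406.8,326.8,111), rod -94.6°. Now going to the grip.

Run:
```python
from h import *
go([406.8,326.8,200],85.4)
```

```text
shift cm [ 49.01 -30.35   8.54] rot [-0.0005 -0.0001 -0.0595]
```

```bash
python3 -m inch '[[[5,-3,0],[0,0,-0.01],1],[[49,-30.35,0],[0,0,-0.0595],1],[[49,-30.35,0],[0,0,-0.0595],1],[[49,-30.35,0],[0,0,-0.0595],1],[[49,-30.35,0],[0,0,-0.0595],1],[[49,-30.35,0],[0,0,-0.0595],1],[[49,-30.35,0],[0,0,-0.0595],1],[[49,-30.35,0],[0,0,-0.0595],1],[[49,-30.35,0],[0,0,-0.0595],1],[[49,-30.35,0],[0,0,-0.0595],1],[[49,-30.35,0],[0,0,-0.0595],1],[[49,-30.35,0],[0,0,-0.0595],1],[[49,-30.35,0],[0,0,-0.0595],1],[[49,-30.35,0],[0,0,-0.0595],1],[[49,-30.35,4],[0,0,-0.0595],1],[[49,-30.35,8.5],[0,0,-0.0595],1],[[49,-30.35,8.5],[0,0,-0.0595],1],[[49,-30.35,8.5],[0,0,-0.0595],1]]'
python3 - <<'E'
from h import *
go([406.8,326.8,103],85.4)
im,T=snap('wrist','pics/w5.png')
E
```

```text
time: 5.55
tool_pos: [407.6, 324.7, 200.6]
tcp_rot: [-179.9, 0.1, 85.2]
ft_force: [0.1, 0.2, 1.7]
finger_gap: 85.4
shift cm [ 0.21 -0.08  9.76] rot [-0.0012  0.0012 -0.0027]
```

View pics/w5.png

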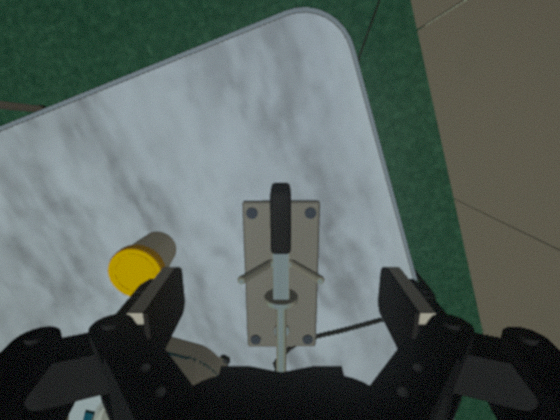

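The grip, at (281,218), lies on the centre line between the jaws. Descending and closing.

```bash
python3 -m inch '[[[0.2,-0.05,4],[0,0,0],1],[[0.2,-0.05,7.5],[0,0,0],1],[[0.2,-0.05,9.7],[0,0,0],1],[[0.2,-0.05,9.7],[0,0,0],1],[[0.2,-0.05,9.7],[0,0,0],1]]'; python3 -m inch '[[[0,0,0],[0,0,0],0],[[0,0,0],[0,0,0],0],[[0,0,0],[0,0,0],0],[[0,0,0],[0,0,0],0],[[0,0,0],[0,0,0],0],[[0,0,0],[0,0,0],0],[[0,0,0],[0,0,0],0],[[0,0,0],[0,0,0],0]]' 110
python3 - <<'E'
from h import *
im,T=snap('wrist','pics/w6.png')
E
```

```text
time: 6.1
tool_pos: [408.9, 328.8, 106.1]
tcp_rot: [179.9, -0.1, 85.3]
ft_force: [1.4, 0.2, 0.0]
finger_gap: 85.2
time: 6.9
tool_pos: [407.2, 328.2, 103.5]
tcp_rot: [-180.0, -0.0, 85.3]
ft_force: [-1.8, 0.1, 4.6]
finger_gap: 12.9
```

View pics/w6.png

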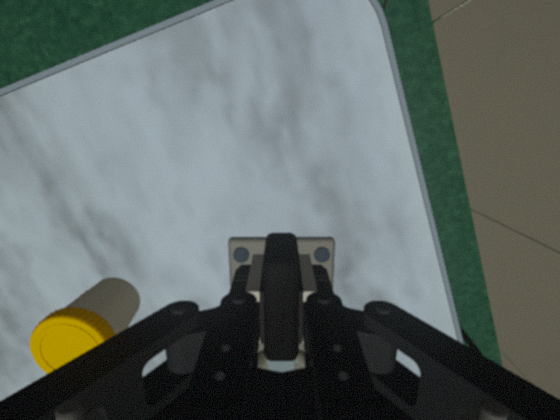

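```bash
python3 -m inch '[[[0,0,-2],[0,0,0],0],[[0,0,-5],[0,0,0],0],[[0,0,-9],[0,0,0],0],[[0,0,-10],[0,0,0],0],[[0,0,-10],[0,0,0],0],[[0,0,-10],[0,0,0],0]]'
python3 - <<'E'
from h import *
im,T=snap('side','pics/d7.png');cv2.imwrite('pics/c_d7.png',cv2.resize(im[90:250,180:330],None,fx=3.5,fy=3.5))
im,T=snap('scene','pics/s7.png');cv2.imwrite('pics/c_s7.png',cv2.resize(im[120:270,120:270],None,fx=3.5,fy=3.5))
print(telemetry.sense());go([629,29,210],79.7)
E
```

```text
time: 7.55
tool_pos: [406.8, 327.8, 201.8]
tcp_rot: [-179.9, 0.1, 85.3]
ft_force: [-0.5, 0.2, -1.9]
finger_gap: 12.5
{'time': 7.65, 'joint_pos': array([ 3.32337819e+01, -3.17141852e+00,  1.00528135e+02, -2.47728004e-04,
        8.28551820e+01,  3.79071083e+01]), 'qd': array([-0.00111754,  0.14888722, -0.02908953, -0.01003814,  0.117556  ,
       -0.06699943]), 'joint_efforts': array([ 2.13717882e-03, -4.77256644e+01, -5.06326067e+01, -5.45290089e-02,
        2.18238286e-02, -5.38008499e-04]), 'tool_pos': array([406.24451508, 327.39107651, 200.88333151]), 'tcp_rot': array([-1.79832961e+02,  1.30380682e-01,  8.53268949e+01]), 'ft_force': array([ 0.20079282,  0.054927  , -1.22208347]), 'wrist_torque': array([ 0.04923092, -0.01809906,  0.0087269 ]), 'finger_gap': 12.46604404517474}
shift cm [-27.93  24.63  -0.92] rot [-0.0028  0.0024  0.0982]
```

View pics/c_d7.png

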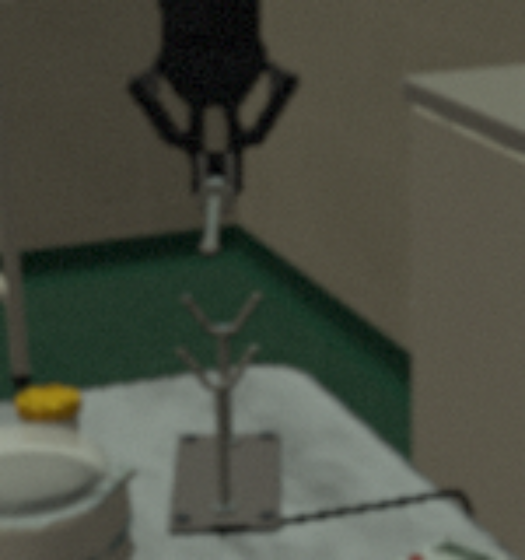

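View pics/c_s7.png

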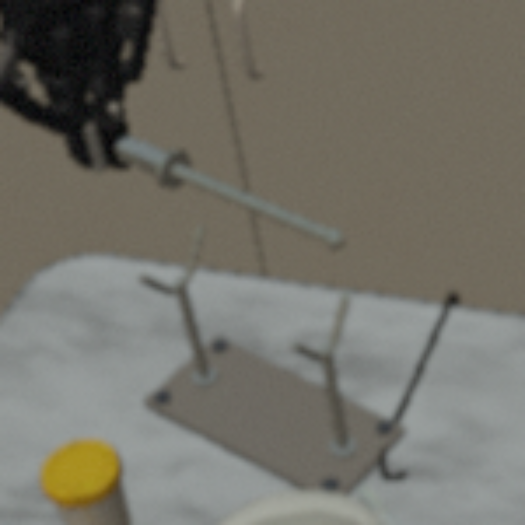

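Run:
```python
from h import *
np.set_printoptions(precision=1,suppress=True)
a,e=tri(ray('scene',(215.7,188.6)),ray('side',(239.7,160.9)));b,f=tri(ray('scene',(169.7,167.7)),ray('side',(241.1,143.4)))
d=a-b;print(a,e,b,f,np.linalg.norm(d),np.degrees(np.arctan2(d[1],d[0])),np.degrees(np.arcsin(d[2]/np.linalg.norm(d))))
```

```text
[389.5 136.6 209.2] 0.34603997231873146 [398.2 257.8 217.2] 3.088426276852868 121.80438757085317 -94.12274841860301 -3.746354829320064
```

```bash
python3 -m inch '[[[-5,4.4,0],[0,0,0.01],0],[[-27.9,24.6,0],[0,0,0.098],0],[[-27.9,24.6,0],[0,0,0.098],0],[[-27.9,24.6,0],[0,0,0.098],0],[[-27.9,24.6,0],[0,0,0.098],0],[[-27.9,24.6,0],[0,0,0.098],0],[[-27.9,24.6,0],[0,0,0.098],0],[[-27.9,24.6,0],[0,0,0.098],0],[[-27.9,24.6,0],[0,0,0.098],0],[[-27.9,24.6,0],[0,0,0.098],0],[[-27.9,24.6,0],[0,0,0.098],0],[[-27.9,24.6,0],[0,0,0.098],0],[[-27.9,24.6,0],[0,0,0.098],0]]'
python3 - <<'E'
from h import *
go([629,30,84],79.8)
E
```

```text
time: 8.95
tool_pos: [629.3, 31.1, 203.4]
tcp_rot: [-180.0, -0.0, 79.8]
ft_force: [0.1, 0.1, -0.4]
finger_gap: 12.8
shift cm [-1.200e-01 -1.000e-02  1.194e+01] rot [-0.     -0.0001  0.    ]
```

```bash
python3 -m inch '[[[0,0,4],[0,0,0],0],[[0,0,8],[0,0,0],0],[[-0.1,0,11],[0,0,0],0],[[-0.1,0,11.9],[0,0,0],0],[[-0.1,0,11.9],[0,0,0],0],[[-0.1,0,11.9],[0,0,0],0]]'
python3 - <<'E'
from h import *
im,T=snap('side','pics/d8.png');cv2.imwrite('pics/c_d8.png',cv2.resize(im[190:350,270:430],None,fx=3.75,fy=3.75,interpolation=cv2.INTER_CUBIC))
im,T=snap('scene','pics/s8.png');cv2.imwrite('pics/c_s8.png',cv2.resize(im[170:320,320:470],None,fx=4,fy=4,interpolation=cv2.INTER_CUBIC))
im,T=snap('wrist','pics/w8.png');print(T[:3,3])
E
```

```text
time: 9.55
tool_pos: [630.8, 29.3, 86.4]
tcp_rot: [179.8, -0.0, 79.7]
ft_force: [-0.2, 0.0, -0.7]
finger_gap: 12.3
[631.45687677  29.11131409  87.1943766 ]
```

View pics/c_d8.png

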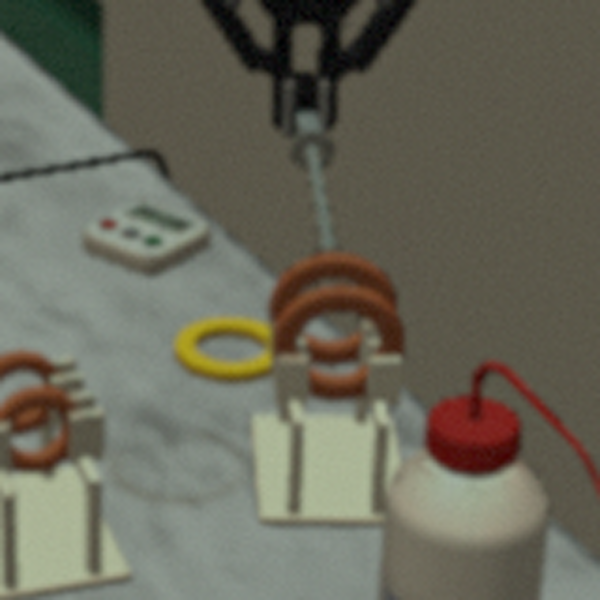

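View pics/c_s8.png

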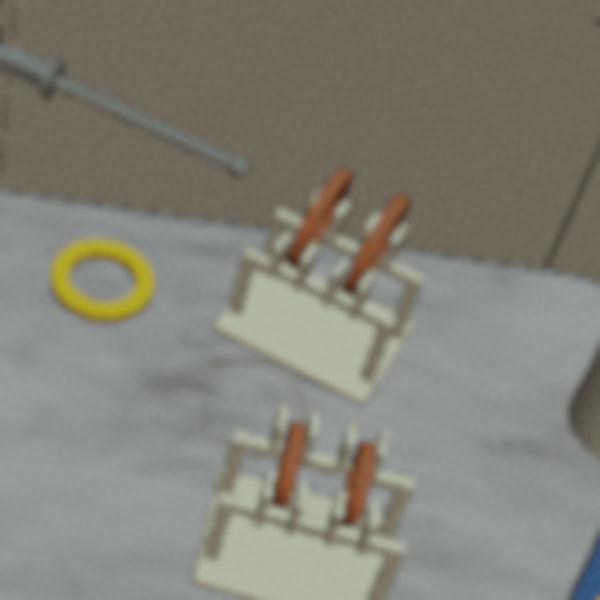

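View pics/w8.png

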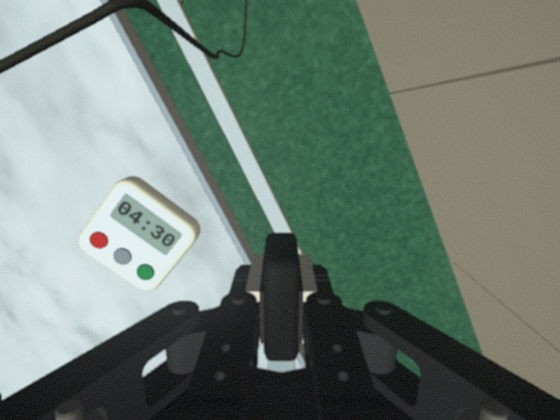

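Run:
```python
from h import *
np.set_printoptions(precision=1,suppress=True)
for i in range(2):
    T=pose();print(T[:3,3],telemetry.sense()['tcp_rot'])
a=np.radians(-100.2);u=np.array([np.cos(a),np.sin(a),0]);g=np.array([630.5,28.3,94])
print('pred tip',g+190*u,'scene tip',plane(ray('scene',(379.3,211.5)),94))
print('disc',g+64*u,plane(ray('scene',(320+50/4,170+77/4)),94))
for X in (g+64*u,g+150*u,g+280*u): p=proj('side',X)[0];q=proj('scene',X)[0];print((p-[270,190])*3.75,(q-[320,170])*4)
for c in ([585,-212,86],[579.2,-244.5,86]): 
    c=np.array(c);v=c-g;print('ring rel along',v@u,'lat',np.cross(u,v)[2],'dz',v[2])
go([604.5,-107.5,85],79.8)
```

```text
[631.3  29.1  87. ] [179.8  -0.   79.7]
[631.3  29.1  87. ] [179.8  -0.   79.7]
pred tip [ 596.9 -158.7   94. ] scene tip [ 597.4 -156.5   94. ]
disc [619.2 -34.7  94. ] [621.3 -31.6  94. ]
[312.8 149. ] [53.4 80.6]
[324.3 213.9] [178.9 139. ]
[345.3 332.4] [388.4 236.7]
ring rel along 244.5595602795499 lat -2.2274370638046506 dz -8.0
ring rel along 277.57300903240383 lat -2.180517529639758 dz -8.0
shift cm [-13.9  -0.2   0.2] rot [ 0. -0. -0.]
```

```bash
python3 -m inch '[[[0,-0.2,0.2],[0,0,0],0],[[-1,-0.2,0.2],[0,0,0],0],[[-2,-0.2,0.2],[0,0,0],0],[[-3,-0.2,0.2],[0,0,0],0],[[-4,-0.2,0.2],[0,0,0],0],[[-5,-0.2,0.2],[0,0,0],0],[[-6,-0.2,0.2],[0,0,0],0],[[-6.5,-0.2,0.2],[0,0,0],0],[[-6.5,-0.2,0.2],[0,0,0],0],[[-6.5,-0.2,0.2],[0,0,0],0]]'
python3 - <<'E'
from h import *
im,T=snap('side','pics/d9.png');cv2.imwrite('pics/c_d9.png',cv2.resize(im[190:350,270:430],None,fx=3.75,fy=3.75,interpolation=cv2.INTER_CUBIC))
im,T=snap('scene','pics/s9.png');cv2.imwrite('pics/c_s9.png',cv2.resize(im[170:320,320:470],None,fx=4,fy=4,interpolation=cv2.INTER_CUBIC))
E
```

```text
time: 10.7
tool_pos: [616.0, -34.5, 82.3]
tcp_rot: [-180.0, -0.0, 79.7]
ft_force: [-0.4, 0.3, -1.4]
finger_gap: 12.5
```

View pics/c_d9.png

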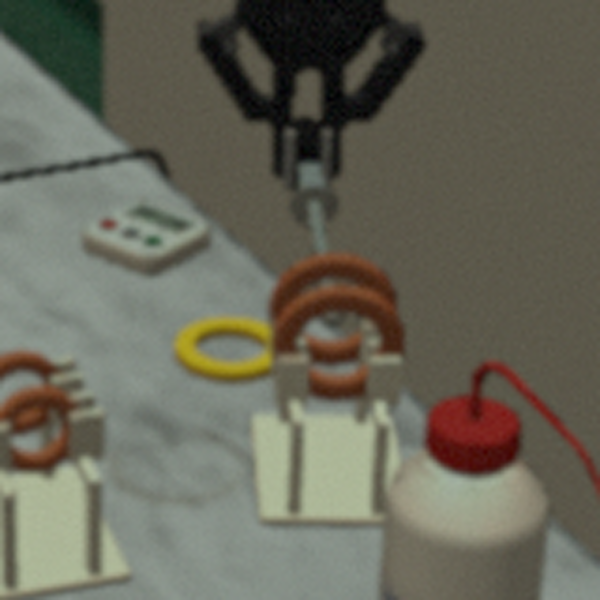

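View pics/c_s9.png

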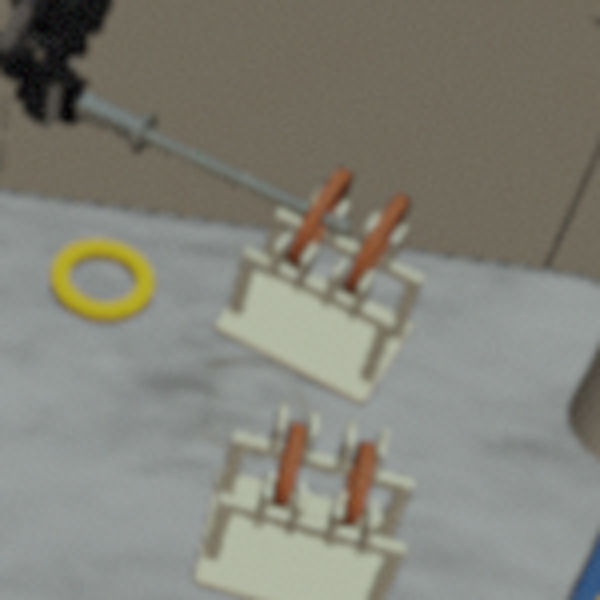

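The tip has passed ring 1 without contact and is heading into ring 2's hole (side crop (338,322)). Continuing.

```bash
python3 -m inch '[[[-1,0,0],[0,0,0],0],[[-2,0,0],[0,0,0],0],[[-3,0,0],[0,0,0],0],[[-4,0,0],[0,0,0],0],[[-5,0,0],[0,0,0],0],[[-6,0,0],[0,0,0],0],[[-7,0,0],[0,0,0],0],[[-7.3,0,0],[0,0,0],0],[[-7.3,0,0],[0,0,0],0],[[-7.3,0,0],[0,0,0],0]]'
python3 - <<'E'
from h import *
im,T=snap('side','pics/d10.png');cv2.imwrite('pics/c_d10.png',cv2.resize(im[190:350,270:430],None,fx=3.75,fy=3.75,interpolation=cv2.INTER_CUBIC))
im,T=snap('scene','pics/s10.png');cv2.imwrite('pics/c_s10.png',cv2.resize(im[170:320,320:470],None,fx=4,fy=4,interpolation=cv2.INTER_CUBIC))
E
```

```text
time: 11.8
tool_pos: [603.0, -106.2, 82.3]
tcp_rot: [-180.0, -0.0, 79.7]
ft_force: [0.4, 0.2, -0.9]
finger_gap: 12.7
```

View pics/c_d10.png

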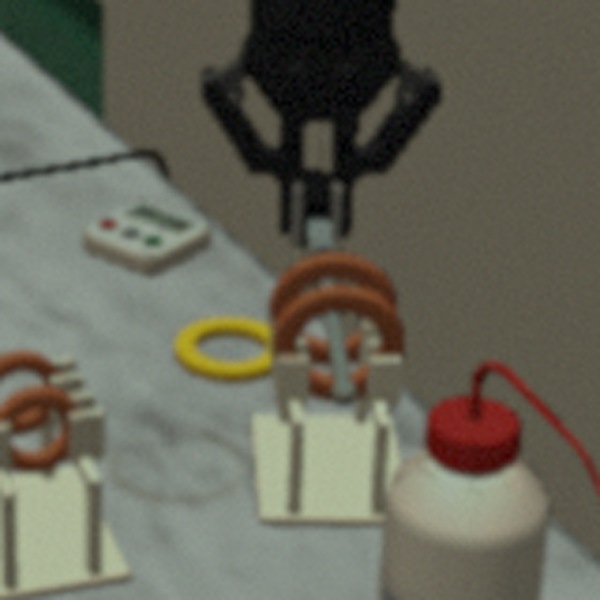

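View pics/c_s10.png

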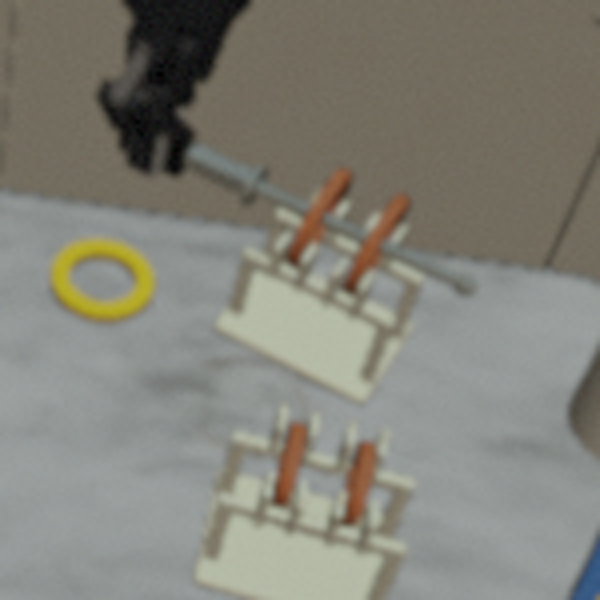

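Both rings are threaded: in the scene crop the tip at (463,283) is beyond ring 2 and the disc at (258,184) is before ring 1. Lifting gently.

```bash
python3 -m inch '[[[0,0,-0.7],[0,0,0],0],[[0,0,-1.2],[0,0,0],0],[[0,0,-1.8],[0,0,0],0],[[0,0,-2.4],[0,0,0],0],[[0,0,-3],[0,0,0],0],[[0,0,-3.6],[0,0,0],0],[[0,0,-4.2],[0,0,0],0],[[0,0,-4.8],[0,0,0],0],[[0,0,-5.5],[0,0,0],0],[[0,0,-6.5],[0,0,0],0],[[0,0,-7.5],[0,0,0],0],[[0,0,-8.5],[0,0,0],0],[[0,0,-9.5],[0,0,0],0],[[0,0,-10.5],[0,0,0],0],[[0,0,-11.5],[0,0,0],0],[[0,0,-12],[0,0,0],0],[[0,0,-12],[0,0,0],0],[[0,0,-12],[0,0,0],0],[[0,0,-12],[0,0,0],0]]'
python3 - <<'E'
from h import *
im,T=snap('side','pics/d11.png');cv2.imwrite('pics/c_d11.png',cv2.resize(im[130:330,270:430],None,fx=3,fy=3,interpolation=cv2.INTER_CUBIC))
im,T=snap('scene','pics/s11.png');cv2.imwrite('pics/c_s11.png',cv2.resize(im[120:320,320:500],None,fx=3,fy=3,interpolation=cv2.INTER_CUBIC))
E
```

```text
time: 13.8
tool_pos: [602.6, -106.3, 201.5]
tcp_rot: [-179.9, -0.0, 79.7]
ft_force: [-0.0, 0.7, -1.8]
finger_gap: 12.9
```

View pics/c_d11.png

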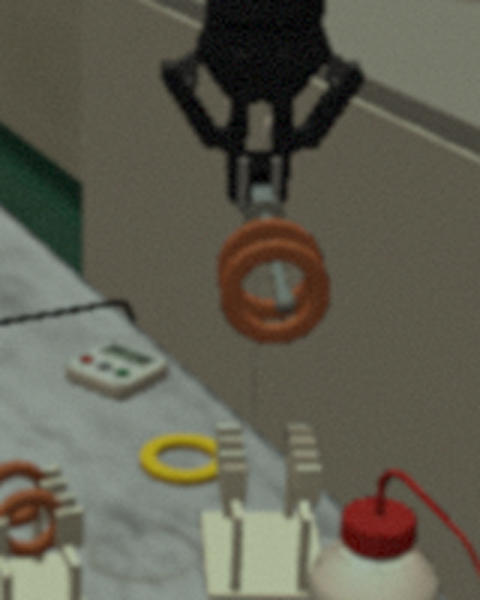

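View pics/c_s11.png

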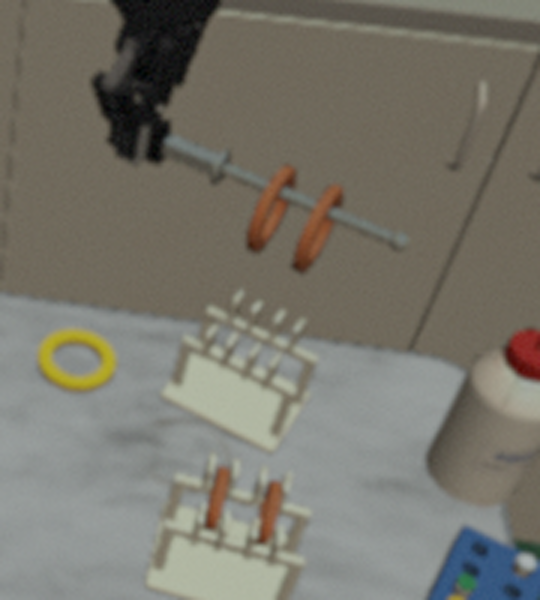

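Both rings hang on the rod, at scene crop (270,208) and (318,228), and the rack is empty. Carrying them back with a gentle ramp.

Run:
```python
from h import *
go([407,328,203],85.3)
```

```text
shift cm [ 39.24 -27.    -0.11] rot [-0.0012 -0.0001 -0.0975]
```

```bash
python3 -m inch '[[[0.4,-0.27,0],[0,0,-0.001],0],[[1.2,-0.8,0],[0,0,-0.003],0],[[2.4,-1.65,0],[0,0,-0.006],0],[[4,-2.75,0],[0,0,-0.01],0],[[6,-4.1,0],[0,0,-0.015],0],[[8,-5.5,0],[0,0,-0.02],0],[[10,-6.9,0],[0,0,-0.025],0],[[12,-8.25,0],[0,0,-0.03],0],[[14,-9.6,0],[0,0,-0.035],0],[[16,-11,0],[0,0,-0.04],0],[[18,-12.4,0],[0,0,-0.045],0],[[20,-13.75,0],[0,0,-0.05],0],[[22,-15.1,0],[0,0,-0.055],0],[[24,-16.5,0],[0,0,-0.06],0],[[26,-17.9,0],[0,0,-0.065],0],[[28,-19.25,0],[0,0,-0.07],0],[[29.5,-20.3,0],[0,0,-0.073],0],[[30.5,-21,0],[0,0,-0.076],0],[[31,-21.3,0],[0,0,-0.077],0],[[31,-21.3,0],[0,0,-0.077],0]]'; python3 -m inch '[[[0.2,-0.14,0],[0,0,-0.001],0],[[0.8,-0.55,0],[0,0,-0.002],0],[[2,-1.4,0],[0,0,-0.005],0],[[3.5,-2.4,0],[0,0,-0.009],0],[[5,-3.4,0],[0,0,-0.0125],0],[[6.5,-4.5,0],[0,0,-0.0165],0],[[7.5,-5.2,0],[0,0,-0.019],0],[[8,-5.55,0],[0,0,-0.0205],0],[[8.2,-5.7,0],[0,0,-0.0205],0],[[8.2,-5.7,0],[0,0,-0.0205],0],[[8.2,-5.7,0],[0,0,-0.0205],0],[[8.2,-5.7,0],[0,0,-0.0205],0]]'
python3 - <<'E'
from h import *
im,T=snap('side','pics/d12.png');cv2.imwrite('pics/c_d12.png',cv2.resize(im[90:250,180:330],None,fx=3.5,fy=3.5,interpolation=cv2.INTER_CUBIC))
im,T=snap('scene','pics/s12.png');cv2.imwrite('pics/c_s12.png',cv2.resize(im[120:270,120:270],None,fx=3.5,fy=3.5,interpolation=cv2.INTER_CUBIC))
go([407,328,203],85.3)
E
```

```text
time: 15.9
tool_pos: [448.2, 237.3, 202.4]
tcp_rot: [180.0, -0.0, 84.2]
ft_force: [0.2, -0.5, -3.0]
finger_gap: 12.6
time: 17.1
tool_pos: [400.7, 323.6, 202.3]
tcp_rot: [180.0, 0.0, 85.3]
ft_force: [-0.0, 0.0, -1.8]
finger_gap: 12.8
shift cm [ 0.48  0.59 -0.07] rot [ 0.0001  0.0001 -0.0007]
```

View pics/c_d12.png

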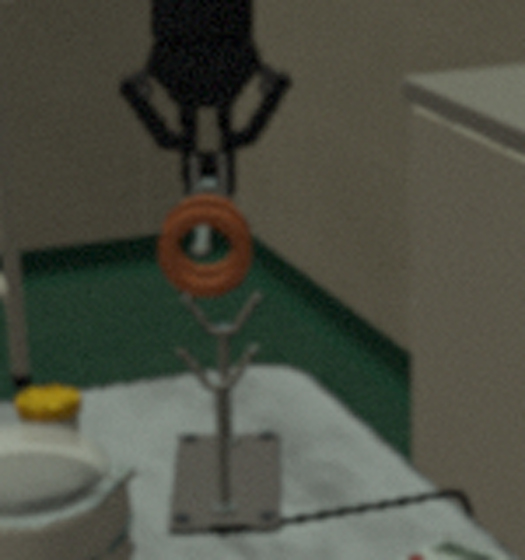

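View pics/c_s12.png

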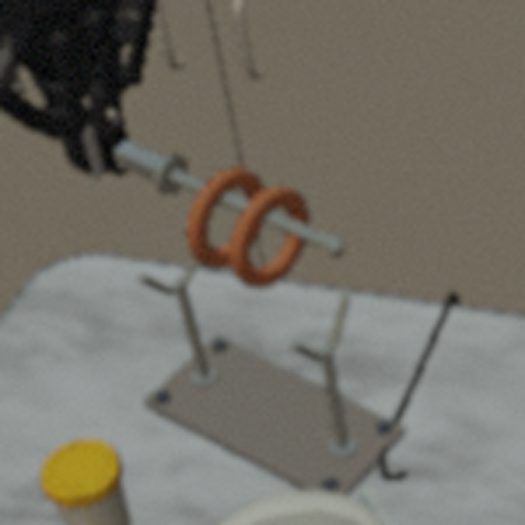

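```bash
python3 -m inch '[[[0.2,0.25,0],[0,0,0],0],[[0.5,0.6,0],[0,0,0],0],[[0.5,0.6,0],[0,0,0],0],[[0.5,0.6,0],[0,0,0],0]]'
python3 - <<'E'
from h import *
np.set_printoptions(precision=1,suppress=True)
im,T=snap('side','pics/d13.png');cv2.imwrite('pics/c_d13.png',cv2.resize(im[130:230,200:300],None,fx=5,fy=5,interpolation=cv2.INTER_CUBIC))
im2,T=snap('scene','pics/s13.png');cv2.imwrite('pics/c_s13.png',cv2.resize(im2[140:240,140:240],None,fx=5,fy=5,interpolation=cv2.INTER_CUBIC))
go([407,328,203],85.3);print(T[:3,3])
E
```

```text
time: 17.6
tool_pos: [407.0, 328.6, 202.2]
tcp_rot: [-180.0, 0.0, 85.3]
ft_force: [-0.2, 0.2, -1.5]
finger_gap: 12.6
shift cm [-0.1  0.  -0.1] rot [-0.  0.  0.]
[406.8 328.5 202.2]
```

View pics/c_d13.png

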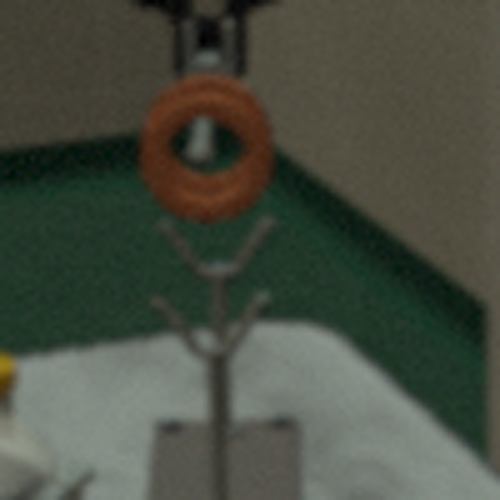

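View pics/c_s13.png

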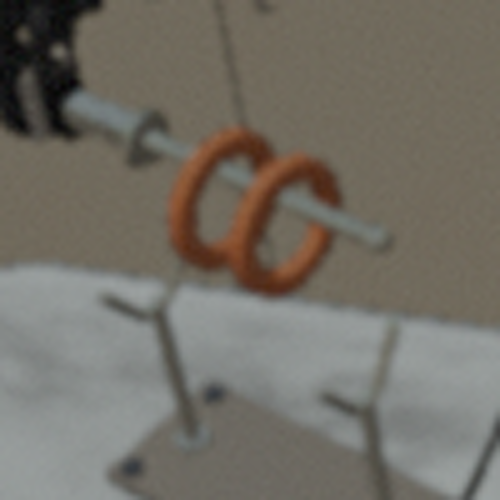

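Tip at side (239.8,161) and scene (215.6,187), the same as just after the first lift, so nothing has slipped. Lowering.

```bash
python3 -m inch '[[[-0.1,0,1],[0,0,0],0],[[-0.1,0,2.5],[0,0,0],0],[[-0.1,0,4],[0,0,0],0],[[-0.1,0,5.5],[0,0,0],0],[[-0.1,0,7],[0,0,0],0],[[-0.1,0,8],[0,0,0],0],[[-0.1,0,8.8],[0,0,0],0],[[-0.1,0,9.3],[0,0,0],0],[[-0.1,0,9.5],[0,0,0],0],[[-0.1,0,9.5],[0,0,0],0],[[-0.1,0,9.5],[0,0,0],0]]'
python3 - <<'E'
from h import *
np.set_printoptions(precision=1,suppress=True)
im,T=snap('side','pics/d14.png');cv2.imwrite('pics/c_d14.png',cv2.resize(im[150:250,200:300],None,fx=5,fy=5,interpolation=cv2.INTER_CUBIC))
im2,T=snap('scene','pics/s14.png');cv2.imwrite('pics/c_s14.png',cv2.resize(im2[160:260,140:240],None,fx=5,fy=5,interpolation=cv2.INTER_CUBIC))
go([407,328,103],85.3);print(T[:3,3])
E
```

```text
time: 18.8
tool_pos: [407.1, 327.8, 107.9]
tcp_rot: [180.0, -0.0, 85.3]
ft_force: [-0.7, 0.6, -2.9]
finger_gap: 12.3
shift cm [ 0.  -0.   0.5] rot [ 0. -0.  0.]
[407.1 327.8 108. ]
```

View pics/c_d14.png

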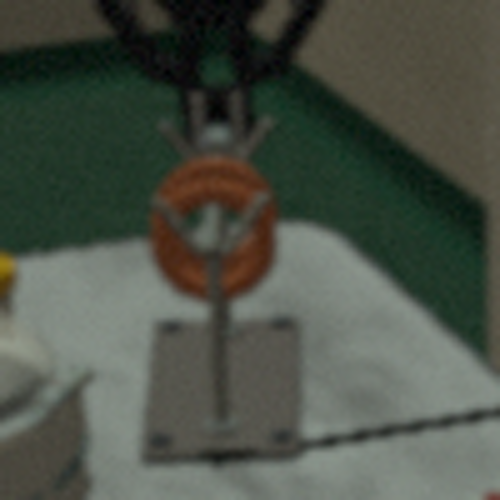

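View pics/c_s14.png

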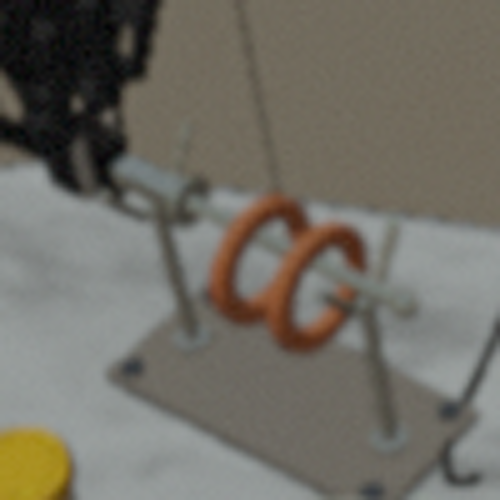

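Rod between both forks, about 5 mm high. Lowering in small steps.

```bash
python3 -m inch '[[[0,0,0.15],[0,0,0],0],[[0,0,0.3],[0,0,0],0],[[0,0,0.3],[0,0,0],0]]'; python3 -m inch '[[[0,0,0.15],[0,0,0],0],[[0,0,0.15],[0,0,0],0],[[0,0,0.15],[0,0,0],0]]';python3 - <<'E'
from h import *
np.set_printoptions(precision=1,suppress=True)
im,T=snap('side','pics/d15.png');im2,T=snap('scene','pics/s15.png')
cv2.imwrite('pics/c_15.png',cv2.resize(np.hstack([im[170:230,200:280],im2[170:230,150:230]]),None,fx=5,fy=5,interpolation=cv2.INTER_CUBIC))
s=telemetry.sense();print(s['tool_pos'],s['ft_force'],s['wrist_torque'])
E
```

```text
time: 19.2
tool_pos: [406.6, 327.5, 104.1]
tcp_rot: [-180.0, 0.0, 85.3]
ft_force: [0.5, -0.7, -2.1]
finger_gap: 12.5
time: 19.5
tool_pos: [407.3, 327.9, 103.5]
tcp_rot: [179.9, -0.0, 85.3]
ft_force: [0.1, -0.2, 3.9]
finger_gap: 12.7
[407.2 327.8 103.4] [ 0.7 -0.2  4.7] [-0.1  0.  -0. ]
```

View pics/c_15.png

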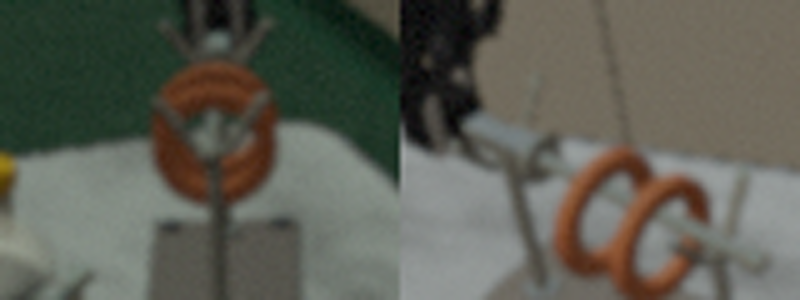

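Contact: +4.7 N, at the same TCP height as when grasped. Opening, then withdrawing straight up.

```bash
python3 -m inch '[[[0,0,0],[0,0,0],0.3],[[0,0,0],[0,0,0],0.5],[[0,0,0],[0,0,0],1],[[0,0,0],[0,0,0],1],[[0,0,0],[0,0,0],1],[[0,0,0],[0,0,0],1],[[0,0,0],[0,0,0],1]]';python3 - <<'E'
from h import *
im,T=snap('wrist','pics/w16.png')
E
```

```text
time: 20.3
tool_pos: [406.7, 327.5, 102.8]
tcp_rot: [180.0, 0.0, 85.3]
ft_force: [1.2, -0.3, -0.1]
finger_gap: 85.7
```

View pics/w16.png

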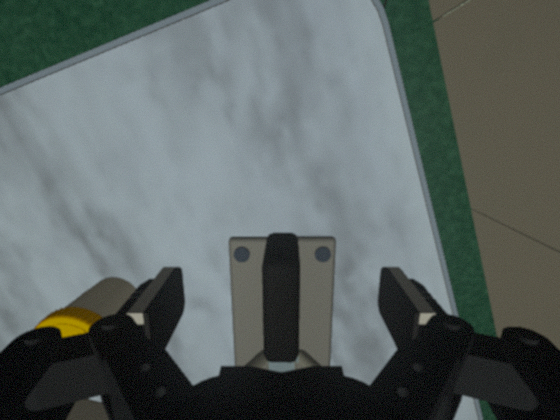

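The fingers are clear of the grip at (281,300), and it sits where it did before. Going up, then to the first viewing pose.

```bash
python3 -m inch '[[[0,0,-1],[0,0,0],1],[[0,0,-4],[0,0,0],1],[[0,0,-9],[0,0,0],1],[[0,0,-14],[0,0,0],1],[[0,0,-18],[0,0,0],1],[[-4,-0.5,-18.2],[0,0,0],1],[[-7.8,-0.5,-18.2],[0,0,0.015],1],[[-7.8,-0.5,-18.2],[0,0,0.015],1],[[-7.8,-0.5,-18.2],[0,0,0.015],1],[[-7.8,-0.5,-18.2],[0,0,0.015],1]]';python3 - <<'E'
from h import *
im,T=snap('wrist','pics/w17.png');im,T=snap('side','pics/d17.png');im2,T=snap('scene','pics/s17.png')
cv2.imwrite('pics/c_17.png',cv2.resize(np.hstack([im[160:240,200:280],im2[170:250,140:220+20]]),None,fx=4.4,fy=4.4,interpolation=cv2.INTER_CUBIC))
E
```

```text
time: 21.35
tool_pos: [395.5, 250.7, 285.2]
tcp_rot: [180.0, -0.0, 84.5]
ft_force: [-0.8, 0.2, 0.4]
finger_gap: 85.1
```

View pics/w17.png

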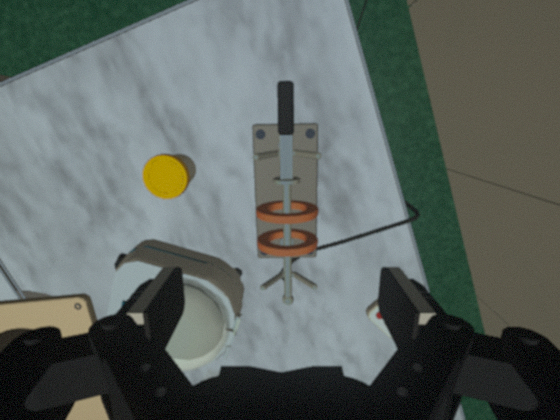

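View pics/c_17.png

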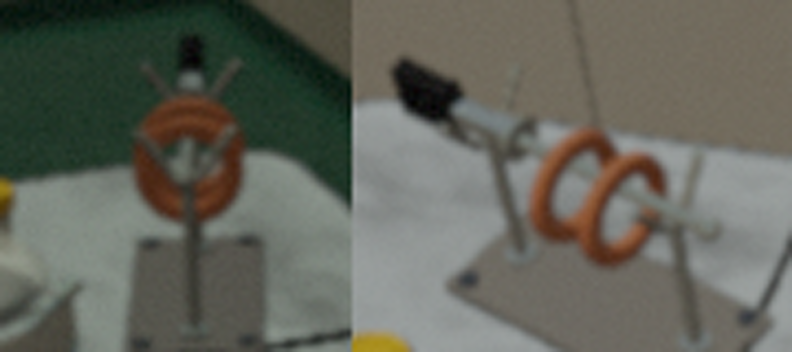

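Run:
```python
from h import *
np.set_printoptions(precision=1,suppress=True)
T=np.load('pics/w17.png.npy')
for p in [(288,298.5),(287,181),(286,134.5)]: print(plane(ray('wrist',p,T),110))
print('tip2',tri(ray('wrist',(288,298.5),T),ray('scene',(140+(708-352)/4.4,170+230/4.4))))
r.hand_in()
```

```text
[391.3 137.1 110. ]
[401.7 261.9 110. ]
[404.7 304.6 110. ]
tip2 (array([391. , 137.8, 110.7]), np.float64(0.36066903061061345))
the job is handed in; nothing more can be done
```

The skewer is back in both forks of its rest, with both large copper rings hanging on the rod between them. The gripper has let go, and I handed the job in at about 21.5 s of the 58 s allowed.

**What I did:** I gripped the skewer by its black grip and passed the rod through both rings in the far rack. I then lifted the two off together, carried them back level, lowered the skewer until it touched the forks (about 5 N) and released it. I left the small rings and the yellow ring alone.

**Last checks:**
- **Skewer position:** the ball tip, stop disc and front of the grip were within about 1 mm of where they were measured at the start. The tip was at (391, 137, 110.7) mm, against (391.6, 136, 109.3) mm at the start.
- **Rings:** in all three views both hang roughly square on the rod between the stop disc and the far fork, about 106 and 139 mm from the grip's middle.
- **Forces:** the readings I took stayed under 5 N.

**Disagreement:** my image measurements put the ring holes at 88–90 mm high, against the stated 85 mm. That was within the clearance in the holes, so I ran the rod through about 90 mm up, and no contact showed.

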